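# Put the washed hand rollers back in their cradles

## Task

The four inking rollers have been washed and lie in a row in the metal drip rack. Move each one to the wooden storage rack, into the cradle whose bay was made for its width: the narrowest roller in the narrowest bay and so on up to the widest, foot down on the cradle's floor between the cheeks and handle lying in the notch. Lower them in rather than dropping them, and leave the ink tin and the ink knife where they are.

Things in the scene. Friction and masses are not known exactly. Their poses are not given: they have to be found in the camera images.
- roller_a: Loose hand inking roller, narrowest of four: black rubber barrel 24 mm wide. The four differ only in width: straight round wooden handle 26 mm thick, 110 long; barrel 32 mm thick in a steel yoke 9 mm wider than it, with a foot bar. Origin: at the foot's underside level, under the best grip on the handle. Own x: along the handle to the barrel, y along the barrel, z up.
- roller_b: Loose hand inking roller, second narrowest of four: black rubber barrel 38 mm wide. Each roller: handle from x = -75 to 35 mm, axis 30 mm above the origin; yoke x = 46 to 78; barrel axis x = 70, z = 34 (top z = 50); foot bar at x = 70, z = 0, across the yoke under the barrel. Origin and axes: as roller_a.
- roller_c: Loose hand inking roller, second widest of four: black rubber barrel 52 mm wide. Start: all lie level in a row in the metal drip rack, handles 90 mm apart, barrels away from the robot, foot on the tray floor (12 mm above the table), handle on a rail between two pins 42 mm apart at x = -50 (tops z = 38). Origin, axes: as roller_a.
- roller_d: Loose hand inking roller, widest of four: black rubber barrel 66 mm wide. Origin, axes, shape: as roller_a, roller_b. The barrel faces up off its foot bar; the rear of the handle needs support (rail or notch) to lie level. Rollers weigh 0.1 to 0.22 kg; grip the handle across, from above.
- cradle_a: Fixed wooden cradle with the narrowest bay of four (49 mm clear), for the 24 mm roller. Origin: on its floor, 26 mm above the table. A roller is home when its origin and axes coincide with its cradle's: own x runs from the handle notch (robot side) to the bay, z up. Foot on the floor in the bay, handle in the notch.
- cradle_b: Fixed wooden cradle with the second narrowest bay of four (63 mm clear), for the 38 mm roller. Each bay: two side cheeks 4 mm thick, 16 high, x = 45 to 95 mm, 8 mm free on each side of its roller's yoke; a cross stop 16 high at x = 91 closes it. Origin, axes: as cradle_a.
- cradle_c: Fixed wooden cradle with the second widest bay of four (77 mm clear), for the 52 mm roller. Each handle notch: 42 mm wide, x = -57 to -43 mm, its bottom 17 mm and its horns 38 mm above the cradle's floor. Origin, axes: as cradle_a.
- cradle_d: Fixed wooden cradle with the widest bay of four (91 mm clear), for the 66 mm roller. The four cradles differ only in bay width: floors 97 by 159 mm, in a row 100 mm apart on one wooden board. Origin, axes: as cradle_a.
- tin: Bystander: closed metal ink tin, 67 mm in diameter, 60 mm high, standing on the table beyond the racks; origin at the centre of its underside. Not to be moved.
- knife: Bystander: ink knife lying on the glass slab beyond the racks, 215 mm long, 28 mm wide, 13 mm high, dark wooden handle to its -x, steel blade to its +x; origin on its underside where handle and blade meet. Not to be moved.
Things that resemble listed ones, but are neither listed nor needed, are in the scene too. Leave any blue, orange or yellow look-alike of the roller_b alone.

How it is judged:
At the end, for the whole second after the job is handed in: All four rollers are home, each in the cradle of its own width: origin within 22 mm along, 14 mm across and 8 mm in height of the cradle's origin, level within 0.1 rad, in line with the cradle within 0.2 rad, released and at rest (x of roller_a in the frame of cradle_a between -0.022 and 0.022 m and y of roller_a in the frame of cradle_a between -0.014 and 0.014 m and z of roller_a in the frame of cradle_a between -0.008 and 0.008 m and angle between each of roller_a, roller_b, roller_c, roller_d's own z axis and vertical below 0.1 rad and angle between the x axis of roller_a and the x axis of cradle_a, either way round below 0.2 rad and linear speed of each of roller_a, roller_b, roller_c, roller_d below 0.02 m/s and contact force between each of roller_a, roller_b, roller_c, roller_d and the fingers below 0.05 N and x of roller_b in the frame of cradle_b between -0.022 and 0.022 m and y of roller_b in the frame of cradle_b between -0.014 and 0.014 m and z of roller_b in the frame of cradle_b between -0.008 and 0.008 m and angle between the x axis of roller_b and the x axis of cradle_b, either way round below 0.2 rad and x of roller_c in the frame of cradle_c between -0.022 and 0.022 m and y of roller_c in the frame of cradle_c between -0.014 and 0.014 m and z of roller_c in the frame of cradle_c between -0.008 and 0.008 m and angle between the x axis of roller_c and the x axis of cradle_c, either way round below 0.2 rad and x of roller_d in the frame of cradle_d between -0.022 and 0.022 m and y of roller_d in the frame of cradle_d between -0.014 and 0.014 m and z of roller_d in the frame of cradle_d between -0.008 and 0.008 m and angle between the x axis of roller_d and the x axis of cradle_d, either way round below 0.2 rad); the robot touches nothing.
It fails at once if a roller is dropped or thrown: it moves faster than 0.75 m/s with nothing touching it (a free fall of about 3 cm) ((linear speed of roller_a above 0.75 m/s and contact force between roller_a and anything else below 0.05 N) or (linear speed of roller_b above 0.75 m/s and contact force between roller_b and anything else below 0.05 N) or (linear speed of roller_c above 0.75 m/s and contact force between roller_c and anything else below 0.05 N) or (linear speed of roller_d above 0.75 m/s and contact force between roller_d and anything else below 0.05 N)).
It fails at once if the ink tin or the ink knife is moved by more than 25 mm (distance of any of tin, knife from where it was at the start of the episode above 0.025 m).
It also fails if it takes over 102 s, if anything falls off the work surface, if the arm or the gripper's body presses on something with over 40 N, if the wrist force passes 120 N, or if a joint passes its speed limit or range.

## Robot

A 6-joint arm with a two-finger parallel gripper is mounted at the origin on the work surface. World frame = base frame: x ahead of the robot, y to its left, z up, the work surface at z = 0. Lengths are in m, angles in rad, forces in N, time in s.
With the tool pointing down it reaches from about 0.275 to 0.85 m from the base axis. Payload 19 kg.
Tool frame: the origin (TCP) lies midway between the tips of the shut fingers; the grasp point (between the pads) lies 19 mm behind it; z points along the fingers, y is the line along which they close (so a half turn about z gives the same grasp; the last joint's range is limited). The gripper opens to 85 mm and grips with 20 to 120 N. Pads are 22 mm wide; open, the fingers measure 114 mm over their backs; the gripper's body (76 mm by 85 mm) begins 54 mm behind the grasp point. The pads swing forward as they close: fully open they stand 13 mm farther back than shut.
Start: joints at [1.203, 0.15, 1.437, -0, 1.554, -0.134], TCP at [0.133, 0.559, 0.231] pointing down, gripper open.
Joint ranges: [-2.8, 2.8], [-0.68, 2.1], [0.12, 2.68], [-1.39, 4.53], [0.16, 2.79], [-2.81, 2.81]. Speed limits (rad/s): [1.89, 1.89, 2.22, 3.01, 3.01, 3.01].

## Interface

Orientations are given as a 3x3 rotation matrix whose columns are the frame's x, y, z axes.
In Python, from plant import monitor, optics, order gives the robot as it stands. The module is installed in compiled form; this text tells all that it offers.
- The arm moves only by the tool servo_tool, never from a script. Its argument "rows" is a list of rows, each a list of 5 numbers: the shift along the tool's x, y, z each as a share of 0.15 m, from -1 to 1, then the turn about the tool's z as a share of pi/4 rad, from -1 to 1, then the opening, from -1 (shut) to 1 (fully open). A call has 1 to 10 rows; each row is the pose to reach, as a shift and turn from the pose commanded when the call began, along the tool's axes at that moment; what a row does not reach only later rows make up. A row lasts 1/8 s, in which the tool goes at most 62.5 mm and 10.7 degrees, less where a joint would pass 70% of its speed; a pose out of reach is approached as far as the arm can. A call with a number of a shift or a turn outside -1 to 1 is refused whole. A call with a gripper value outside its range is refused whole. The fingers move at their own pace and stop on an object; "force" is the grip in N (left out, the last holds). Time passes only in rows, so rows that repeat a pose let the fingers close. It gives the time, the measured TCP pose, the force, the opening and the grip force at its end, in the units of the state.
- monitor.get_state(): the state, without advancing time (a new reading comes with each control period).
- optics.snapshot(name): name is "scene" or "side" or "wrist"; returns the picture (400x640x3 uint8, blue, green, red); there is no depth.
- optics.camera_model(name): a dict with "camera_matrix" (3x3 intrinsics, pixels), "D" ([k1, k2, p1, p2, k3] as OpenCV has them; the pictures are not rectified), "pose" (4x4, takes a point from camera to world coordinates). Camera axes: x right, y up, looking along -z (the intrinsics and any distortion apply to the point x, -y, -z); pixel columns grow to the right and rows downward; lengths in m; the calibration is good to about 2 mm. A picture is of the moment at which its call begins: read the wrist's pose just before it. camera_model takes no time and is no camera call; for the wrist camera it gives the pose at the moment of the call.
- order.sign_off(): hands the job in; it is judged then, once.
The state is a dict: "time": time; "qpos": joint angles; "qd": joint speeds; "effort": joint torques, N m; "ee_pos": TCP position; "eef_rot": TCP orientation; "ft_force": force on the tool from outside, world axes, zero at the start; "torque": the same for the moment, N m; "gripper_width": finger opening in m; "finger_force": force on a finger pad.
Only numpy, scipy, OpenCV 4.12 (cv2) and the standard library are available. Lean on these libraries where they do the work, as an engineer would, in place of code of your own. Each camera call takes 0.05 s, during which the arm holds its last target. There are 200 camera calls.

## Working session

There is one attempt and no reset: what is moved stays moved. The work goes in short steps, Python scripts to look and compute and a tool call to move; the robot and the scene stay as the last step left them, time stands still between calls to the robot, and variables do not carry over. Pictures are saved under pics/ and viewed, at most 14 in all, crops included, and the job is handed in when it is done.

Besides the shell and the picture viewer there is one more tool, called after "Emit:" as a command line: name --pt "numbers of a row" for each row, then --argument value for the rest. servo_tool: Moves the arm, as the interface text tells. Its arguments: {"type":"object","properties":{"rows":{"type":"array","items":{"type":"array","items":{"type":"number","minimum":-1,"maximum":1}}},"force":{"type":"number"}},"required":["rows"]}

```bash
mkdir -p pics; cat > h.py <<'E'
import numpy as np, cv2
from plant import monitor, optics, order
def snap(n,f):
    m=optics.camera_model(n); im=np.array(optics.snapshot(n)); cv2.imwrite('pics/'+f,im); np.save('pics/'+f+'.npy',im)
    return im,m
def ray(m,uv):
    K=np.array(m["camera_matrix"],float);D=np.array(m["D"],float);P=np.array(m["pose"])
    p=cv2.undistortPoints(np.array(uv,float).reshape(-1,1,2),K,D).reshape(-1,2)
    d=np.c_[p[:,0],-p[:,1],-np.ones(len(p))]@P[:3,:3].T
    return P[:3,3],d
def onz(m,uv,z):
    o,d=ray(m,uv); return o+d*((z-o[2])/d[:,2])[:,None]
def proj(m,X):
    P=np.array(m["pose"]);c=(np.array(X,float).reshape(-1,3)-P[:3,3])@P[:3,:3]
    c=c*[1,-1,-1]
    return cv2.projectPoints(c,np.zeros(3),np.zeros(3),np.array(m["camera_matrix"],float),np.array(m["D"],float))[0].reshape(-1,2)
E
python3 - <<'E'
from h import *
for n in ['scene','side','wrist']:
    im,m=snap(n,n+'0.png'); print(n,np.round(m['pose'],3).tolist())
s=monitor.get_state();print(s['time'],s['ee_pos'],np.round(s['eef_rot'],3).tolist())
E
```

```text
scene [[-0.882, -0.338, 0.329, 0.98], [0.471, -0.633, 0.614, 0.701], [0.001, 0.696, 0.718, 1.017], [0.0, 0.0, 0.0, 1.0]]
side [[0.844, 0.403, -0.353, -0.038], [-0.536, 0.655, -0.533, -0.948], [0.017, 0.639, 0.769, 1.249], [0.0, 0.0, 0.0, 1.0]]
wrist [[0.23, -0.933, -0.276, 0.063], [0.973, 0.221, 0.066, 0.577], [-0.001, -0.284, 0.959, 0.373], [0.0, 0.0, 0.0, 1.0]]
0.15 [0.13317555 0.55918766 0.23086556] [[-0.973, 0.232, -0.0], [0.232, 0.973, -0.001], [0.0, -0.001, -1.0]]
```

View pics/scene0.png

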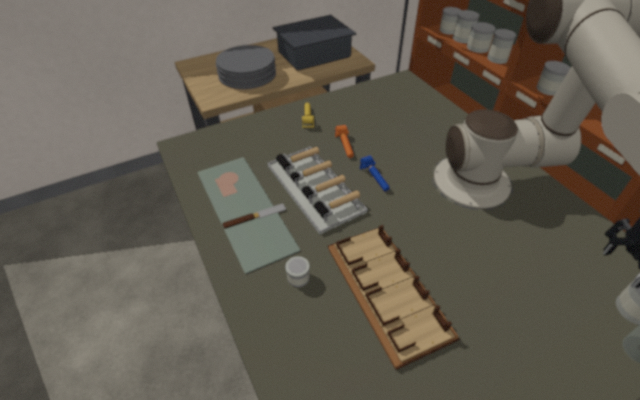

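View pics/side0.png

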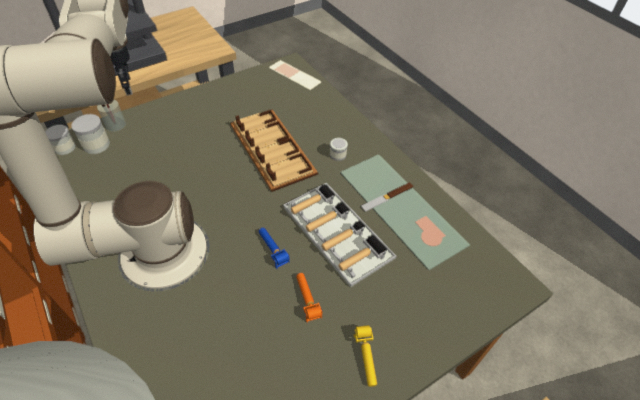

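View pics/wrist0.png

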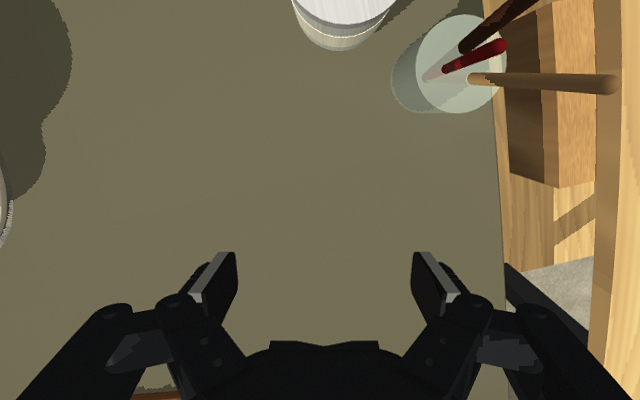

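Scene shows the drip rack (≈317,188), the wooden rack (≈392,293), tin (298,271) and knife (255,217). Side shows the same rack at (338,232) and the wooden rack at (272,150), with the coloured look-alikes nearer. The wrist sees nothing of use yet.

```bash
python3 - <<'E'
from h import *
im=cv2.imread('pics/side0.png');m=optics.camera_model('side')
ha=[(306,203),(322,220),(338,240),(356,259)];ba=[(327,192),(342,208),(358,226),(376,245)]
print(np.round(onz(m,ha,.042),3).tolist());print(np.round(onz(m,ba,.055),3).tolist())
print(np.round(onz(m,[(232,124),(271,110),(317,172),(275,188)],.03),3).tolist())
print(np.round(onz(m,[(339,155),(412,184),(363,208)],.0),3).tolist())
a=cv2.resize(im[100:290,220:410],(590,590),interpolation=cv2.INTER_CUBIC)
cv2.imwrite('pics/c1.png',a)
E
```

```text
[[0.481, -0.101, 0.042], [0.488, -0.192, 0.042], [0.488, -0.287, 0.042], [0.495, -0.376, 0.042]]
[[0.563, -0.107, 0.055], [0.567, -0.193, 0.055], [0.569, -0.283, 0.055], [0.574, -0.373, 0.055]]
[[0.448, 0.415, 0.03], [0.625, 0.411, 0.03], [0.598, 0.012, 0.03], [0.429, 0.024, 0.03]]
[[0.736, 0.067, 0.0], [0.881, -0.2, 0.0], [0.658, -0.197, 0.0]]
```

View pics/c1.png

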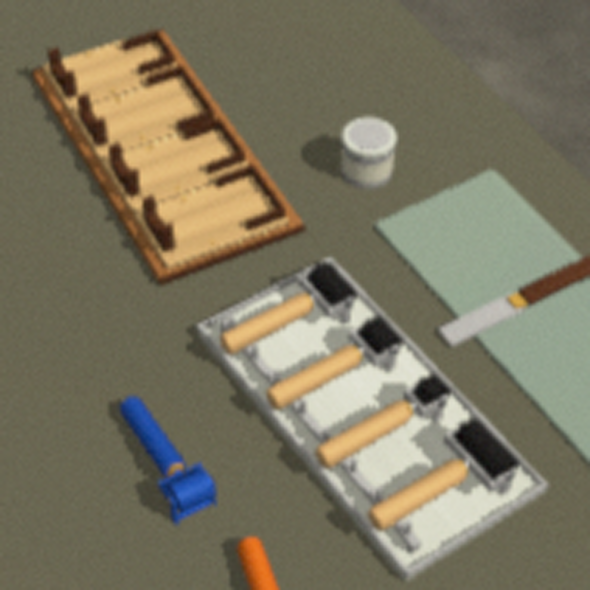

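Row in the drip rack by y: c (−0.10), b (−0.19), a (−0.29), d (−0.38). I'll take the wrist camera over the cradles for exact poses and bay widths.

Emit:
servo_tool --pt "-1 -0.75 -0.6 0 1" --pt "-1 -0.75 -0.6 0 1" --pt "-1 -0.75 -0.6 0 1" --pt "-1 -0.75 -0.6 0 1"

```text
time: 0.65
ee_pos: [0.2547, 0.4133, 0.323]
eef_rot: [[-0.972, 0.234, 0.002], [0.234, 0.972, 0.001], [-0.001, 0.002, -1.0]]
ft_force: [-0.0, 0.4, 0.0]
gripper_width: 0.0856
finger_force: 0.0
```

Emit:
servo_tool --pt "-1 -0.8 -0.6 -0.3 1" --pt "-1 -0.8 -0.6 -0.3 1" --pt "-1 -0.8 -0.6 -0.3 1" --pt "-1 -0.8 -0.6 -0.3 1" --pt "-1 -0.8 -0.6 -0.3 1"

```text
time: 1.27
ee_pos: [0.3724, 0.2623, 0.4119]
eef_rot: [[-1.0, 0.001, 0.001], [0.001, 1.0, 0.0], [-0.001, 0.0, -1.0]]
ft_force: [0.0, 0.3, -0.1]
gripper_width: 0.0854
finger_force: 0.0
```

```bash
python3 - <<'E'
from h import *
s=monitor.get_state();print(s['time'],s['ee_pos'],np.round(s['eef_rot'],3).tolist())
im,m=snap('wrist','w1.png');print(np.round(m['pose'],3).tolist(),m['camera_matrix'])
E
```

```text
1.275 [0.37239113 0.26231703 0.41192265] [[-1.0, 0.001, 0.001], [0.001, 1.0, 0.0], [-0.001, 0.0, -1.0]]
[[-0.0, -0.958, -0.285, 0.3], [1.0, 0.0, -0.0, 0.263], [0.0, -0.285, 0.958, 0.554], [0.0, 0.0, 0.0, 1.0]] [[298.00469041   0.         323.65728186]
 [  0.         298.00469041 201.45705515]
 [  0.           0.           1.        ]]
```

View pics/w1.png

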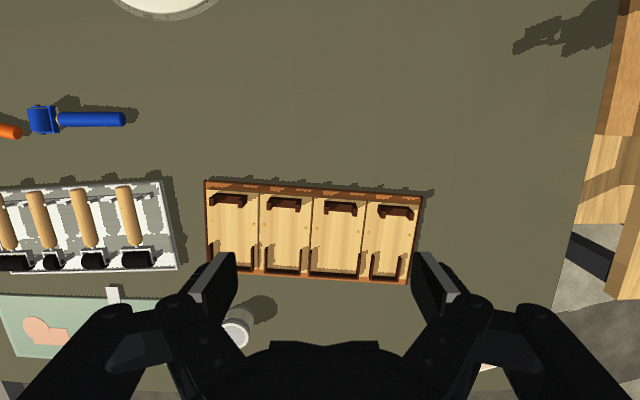

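The view shows the four cradles at cols 205–425, rows 180–283; bay widths not yet certain. One more view between both racks, farther forward so the gripper hides nothing.

Emit:
servo_tool --pt "-0.6 -0.9 0.2 0 1" --pt "-0.6 -0.9 0.2 0 1" --pt "-0.6 -0.9 0.2 0 1" --pt "-0.6 -0.9 0.2 0 1"

```text
time: 1.82
ee_pos: [0.462, 0.1278, 0.3796]
eef_rot: [[-1.0, 0.0, -0.003], [0.0, 1.0, -0.001], [0.003, -0.001, -1.0]]
ft_force: [0.5, 0.3, -0.1]
gripper_width: 0.0853
finger_force: 0.0
```

Emit:
servo_tool --pt "0 -0.9 0.1 0 1" --pt "0 -0.9 0.1 0 1" --pt "0 -0.9 0.1 0 1" --pt "0 -0.9 0.1 0 1"

```text
time: 2.33
ee_pos: [0.4615, -0.0054, 0.3663]
eef_rot: [[-1.0, -0.002, -0.0], [-0.002, 1.0, 0.0], [0.0, 0.0, -1.0]]
ft_force: [0.6, 0.1, 0.4]
gripper_width: 0.0857
finger_force: 0.0
```

```bash
cat > rect.py <<'E'
from h import *
def rect(im,m,x0,x1,y0,y1,z,s):  # rows: +x down, cols +y right, s px per mm
    ys=np.arange(y0,y1,.001/s);xs=np.arange(x0,x1,.001/s)
    Y,X=np.meshgrid(ys,xs)
    uv=proj(m,np.stack([X,Y,np.full_like(X,z)],-1)).astype(np.float32).reshape(*X.shape,2)
    return cv2.remap(im,uv[...,0],uv[...,1],cv2.INTER_CUBIC)
E
python3 - <<'E'
from rect import *
im,m=snap('wrist','w2.png');print(np.round(m['pose'],3).tolist(),monitor.get_state()['ee_pos'])
a=rect(im,m,.40,.66,.0,.44,.042,1.6)
b=rect(im,m,.39,.61,-.44,0,.042,1.6)
r=np.vstack([a[:,:704],b[:,:704]]);print(r.shape,a.shape);cv2.imwrite('pics/r2.png',cv2.resize(r,None,fx=.78,fy=.78,interpolation=cv2.INTER_AREA))
E
```

```text
[[-0.003, -0.959, -0.284, 0.389], [1.0, -0.003, -0.001, -0.005], [0.001, -0.284, 0.959, 0.509], [0.0, 0.0, 0.0, 1.0]] [ 0.46161171 -0.00476534  0.36645392]
(768, 704, 3) (416, 704, 3)
```

View pics/r2.png

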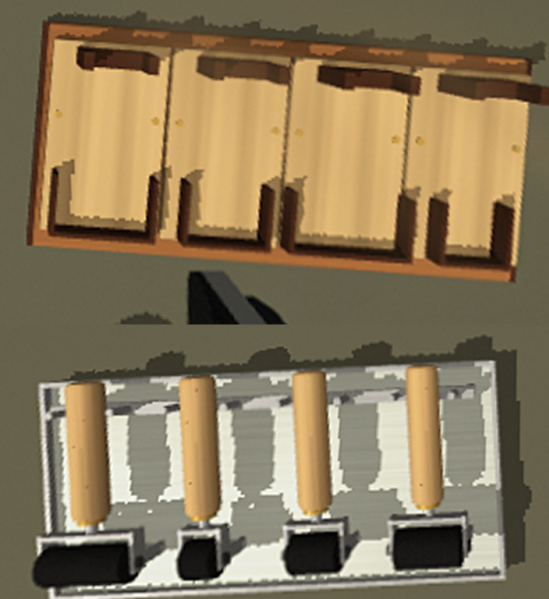

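The rectified view (1.25 px/mm) shows the bays left to right at clear widths about 75, 64, 92 and 62→49 px/mm, so c, b, d, a along +y. The peg-dot midpoints (107,117)…(468,146) give the cradle origins and yaw −0.08. The handles at cols 88, 202, 314, 426 are rollers d, a, b, c, yaw +0.045. I start with c.

Emit:
servo_tool --pt "-0.26 -0.63 0.9 -0.06 1" --pt "-0.26 -0.63 0.9 -0.06 1" --pt "-0.26 -0.63 0.9 -0.06 1" --pt "-0.26 -0.63 0.9 -0.06 1"

```text
time: 2.88
ee_pos: [0.5006, -0.0996, 0.2288]
eef_rot: [[-0.999, -0.049, -0.004], [-0.049, 0.999, 0.002], [0.004, 0.002, -1.0]]
ft_force: [-1.0, 0.5, 1.5]
gripper_width: 0.0855
finger_force: 0.0
```

Emit:
servo_tool --pt "0 0 0.8 0 1" --pt "0 0 0.8 0 1" --pt "0 0 0.8 0 1" --pt "0 0 0.8 0 1"

```text
time: 3.38
ee_pos: [0.5023, -0.1, 0.1144]
eef_rot: [[-0.999, -0.05, 0.003], [-0.05, 0.999, -0.001], [-0.003, -0.001, -1.0]]
ft_force: [0.6, -0.2, -0.3]
gripper_width: 0.0857
finger_force: 0.0
```

```bash
cat > t.py <<'E'
import sys
from h import *
W={'c':(.501,-.0989,.045),'b':(.5058,-.1884,.045),'a':(.509,-.2781,.045),'d':(.5138,-.3693,.045),
'C':(.4973,.0884,-.079),'B':(.5061,.1883,-.079),'D':(.5135,.2877,-.079),'A':(.5210,.3876,-.079)}
x,y,w=W[sys.argv[1]];z=float(sys.argv[2])
s=monitor.get_state();R=np.array(s['eef_rot']);p=np.array(s['ee_pos'])
yaw=np.arctan2(-R[1,0],-R[0,0])
print(s['time'],p.round(4),'yaw',yaw.round(3),'shares',((R.T@(np.array([x,y,z])-p))/.15).round(3),'turn',round(-(w-yaw)/(np.pi/4),3),'F',np.round(s['ft_force'],1),s['gripper_width'],s['finger_force'])
E
python3 t.py c .022; python3 - <<'E'
from rect import *
im,m=snap('wrist','w3.png')
E
```

```text
3.375 [ 0.5023 -0.1     0.1144] yaw 0.05 shares [0.01  0.009 0.616] turn 0.007 F [ 0.6 -0.2 -0.3] 0.08570198415699262 0.0
```

View pics/w3.png

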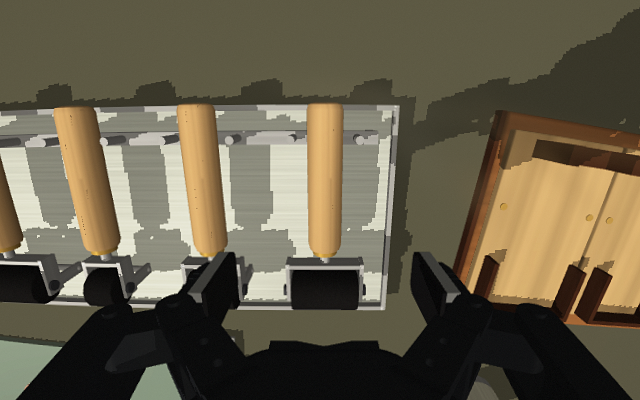

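The handle of c (col 325) is centred between the pads (235 to 413). Descend and grip.

Emit:
servo_tool --pt "0 0 0.3 0 1" --pt "0 0 0.5 0 1" --pt "0 0 0.62 0 1" --pt "0 0 0.62 0 1" --pt "0 0 0.62 0 -1" --pt "0 0 0.62 0 -1" --pt "0 0 0.62 0 -1" --pt "0 0 0.62 0 -1" --pt "0 0 0.62 0 -1" --pt "0 0 0.62 0 -1" --force 60

```text
time: 4.68
ee_pos: [0.5011, -0.1007, 0.019]
eef_rot: [[-0.999, -0.049, 0.001], [-0.049, 0.999, -0.0], [-0.001, -0.0, -1.0]]
ft_force: [-2.0, 1.3, 8.2]
gripper_width: 0.0244
finger_force: 58.3
```

Emit:
servo_tool --pt "0 0 0 0 -1" --pt "0 0 0 0 -1" --pt "0 0 -0.05 0 -1" --pt "0 0 -0.05 0 -1"

```text
time: 5.18
ee_pos: [0.5011, -0.1008, 0.0264]
eef_rot: [[-0.999, -0.049, 0.001], [-0.049, 0.999, -0.0], [-0.001, -0.0, -1.0]]
ft_force: [-0.4, -0.4, -2.2]
gripper_width: 0.0246
finger_force: 58.8
```

```bash
python3 t.py C .15
```

```text
5.175 [ 0.5011 -0.1008  0.0264] yaw 0.049 shares [-0.037  1.26  -0.824] turn 0.163 F [-0.4 -0.4 -2.2] 0.024572254847315747 58.80834102630615
```

Emit:
servo_tool --pt "0 0 -0.2 0 -1" --pt "0 0 -0.4 0 -1" --pt "0 0 -0.6 0 -1" --pt "0 0.3 -0.7 0.05 -1" --pt "0 0.6 -0.7 0.1 -1" --pt "-0.04 0.9 -0.7 0.16 -1" --pt "-0.04 1 -0.7 0.16 -1" --pt "-0.04 1 -0.7 0.16 -1"

```text
time: 6.18
ee_pos: [0.4993, 0.05, 0.1307]
eef_rot: [[-0.997, 0.075, -0.0], [0.075, 0.997, -0.0], [0.0, -0.0, -1.0]]
ft_force: [0.4, -0.3, -2.5]
gripper_width: 0.0246
finger_force: 59.3
```

```bash
python3 t.py C .065
```

```text
6.175 [0.4993 0.05   0.1307] yaw -0.075 shares [0.032 0.255 0.438] turn 0.006 F [ 0.4 -0.3 -2.5] 0.02462903233755066 59.291083216667175
```

Emit:
servo_tool --pt "0.03 0.26 0 0.01 -1" --pt "0.03 0.26 0.1 0.01 -1" --pt "0.03 0.26 0.25 0.01 -1" --pt "0.03 0.26 0.25 0.01 -1" --pt "0.03 0.26 0.25 0.01 -1"

```text
time: 6.8
ee_pos: [0.4983, 0.0879, 0.0939]
eef_rot: [[-0.996, 0.085, 0.0], [0.085, 0.996, -0.0], [-0.0, -0.0, -1.0]]
ft_force: [1.0, 0.5, -2.2]
gripper_width: 0.0248
finger_force: 59.6
```

```bash
python3 t.py C .035; python3 - <<'E'
from rect import *
im,m=snap('wrist','w4.png')
E
```

```text
6.8 [0.4983 0.0879 0.0939] yaw -0.085 shares [0.007 0.003 0.392] turn -0.008 F [ 1.   0.5 -2.2] 0.024784707814542405 59.57460701465607
```

View pics/w4.png

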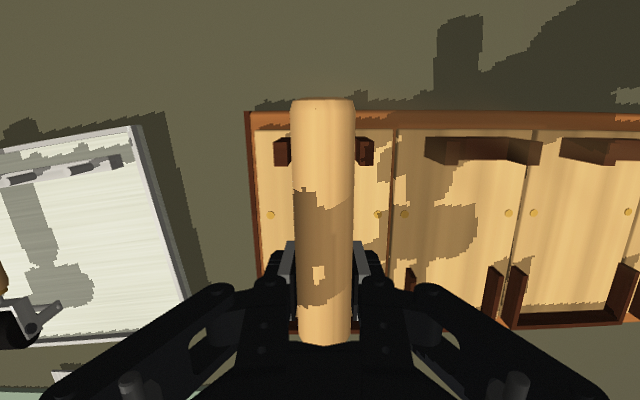

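The handle (col 323) lies midway between the notch horns (275 to 373) and the dots (270 to 378). Lower gently.

Emit:
servo_tool --pt "0 0 0.12 0 -1" --pt "0 0 0.24 0 -1" --pt "0 0 0.33 0 -1" --pt "0 0 0.38 0 -1" --pt "0 0 0.39 0 -1" --pt "0 0 0.4 0 -1" --pt "0 0 0.4 0 -1"

```text
time: 7.72
ee_pos: [0.4982, 0.0887, 0.0336]
eef_rot: [[-0.996, 0.084, 0.0], [0.084, 0.996, -0.0], [-0.0, -0.0, -1.0]]
ft_force: [-0.5, 0.2, -1.3]
gripper_width: 0.0245
finger_force: 59.6
```

```bash
python3 t.py C .034
```

```text
7.725 [0.4982 0.0887 0.0336] yaw -0.085 shares [ 0.006 -0.003 -0.003] turn -0.007 F [-0.5  0.2 -1.3] 0.024524299224955536 59.576995968818665
```

Emit:
servo_tool --pt "0 0 0.01 0 -1" --pt "0 0 0.01 0 -1" --pt "0 0 0.01 0 0" --pt "0 0 0.01 0 1" --pt "0 0 0.01 0 1" --pt "0 0 0.01 0 1" --pt "0 0 -0.3 0 1" --pt "0 0 -0.6 0 1" --pt "0 0 -0.9 0 1" --pt "0 0 -0.9 0 1"

```text
time: 8.98
ee_pos: [0.4994, 0.0888, 0.1716]
eef_rot: [[-0.996, 0.084, 0.006], [0.084, 0.996, 0.0], [-0.006, 0.001, -1.0]]
ft_force: [-0.5, 0.7, -0.5]
gripper_width: 0.085
finger_force: 0.0
```

```bash
python3 t.py b .15;  python3 - <<'E'
from rect import *
im,m=snap('wrist','w5.png')
E
```

```text
8.975 [0.4994 0.0888 0.1716] yaw -0.085 shares [-0.198 -1.838  0.144] turn -0.165 F [-0.5  0.7 -0.5] 0.08504449825099793 0.0
```

View pics/w5.png

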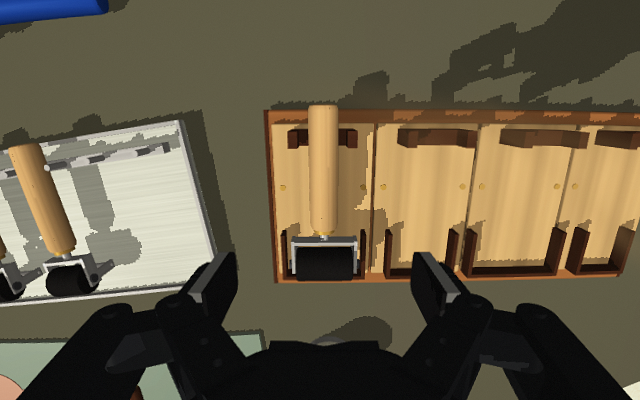

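Roller c lies in its bay (barrel cols 294–356 between cheeks at 282 and 363), handle in the notch. Bays b (narrow), d (widest) and a (narrowest) follow to the right. Now b.

Emit:
servo_tool --pt "-0.1 -0.92 0.05 -0.08 1" --pt "-0.1 -0.92 0.05 -0.08 1" --pt "-0.1 -0.92 0.05 -0.08 1" --pt "-0.1 -0.92 0.05 -0.08 1"

```text
time: 9.52
ee_pos: [0.5009, -0.0505, 0.1597]
eef_rot: [[-1.0, 0.024, -0.002], [0.024, 1.0, 0.001], [0.002, 0.001, -1.0]]
ft_force: [-0.7, 0.5, 0.4]
gripper_width: 0.0857
finger_force: 0.0
```

Emit:
servo_tool --pt "-0.04 -0.92 0.2 -0.085 1" --pt "-0.04 -0.92 0.2 -0.085 1" --pt "-0.04 -0.92 0.2 -0.085 1" --pt "-0.04 -0.92 0.2 -0.085 1"

```text
time: 10.02
ee_pos: [0.5043, -0.1875, 0.1302]
eef_rot: [[-0.999, -0.045, -0.001], [-0.045, 0.999, 0.001], [0.001, 0.001, -1.0]]
ft_force: [-0.0, 0.9, -0.1]
gripper_width: 0.0854
finger_force: 0.0
```

```bash
python3 t.py b .02
```

```text
10.025 [ 0.5043 -0.1875  0.1302] yaw 0.045 shares [-0.01  -0.007  0.735] turn -0.001 F [-0.   0.9 -0.1] 0.08536981855656843 0.0
```

Emit:
servo_tool --pt "-0.01 -0.01 0.3 0 1" --pt "-0.01 -0.01 0.55 0 1" --pt "-0.01 -0.01 0.73 0 1" --pt "-0.01 -0.01 0.73 0 1" --pt "-0.01 -0.01 0.73 0 -1" --pt "-0.01 -0.01 0.73 0 -1" --pt "-0.01 -0.01 0.73 0 -1" --pt "-0.01 -0.01 0.73 0 -1" --pt "-0.01 -0.01 0.73 0 -1" --pt "-0.01 -0.01 0.73 0 -1" --force 60

```text
time: 11.28
ee_pos: [0.5062, -0.1899, 0.0222]
eef_rot: [[-0.999, -0.045, 0.001], [-0.045, 0.999, -0.001], [-0.001, -0.001, -1.0]]
ft_force: [-0.9, -0.2, 8.1]
gripper_width: 0.024
finger_force: 58.4
```

Emit:
servo_tool --pt "0 0 0 0 -1" --pt "0 0 -0.2 0 -1" --pt "0 0 -0.4 0 -1" --pt "0 0.1 -0.6 0 -1" --pt "0 0.3 -0.7 0.05 -1" --pt "0 0.6 -0.7 0.1 -1" --pt "0 0.9 -0.7 0.1 -1" --pt "0 0.9 -0.7 0.1 -1"

```text
time: 12.28
ee_pos: [0.4995, -0.0524, 0.1267]
eef_rot: [[-1.0, 0.031, 0.0], [0.031, 1.0, 0.0], [-0.0, 0.0, -1.0]]
ft_force: [-0.3, 0.0, -1.1]
gripper_width: 0.0245
finger_force: 59.2
```

```bash
python3 t.py B .12
```

```text
12.275 [ 0.4995 -0.0524  0.1267] yaw -0.031 shares [0.006 1.605 0.045] turn 0.061 F [-0.3  0.  -1.1] 0.024530244530777942 59.19046461582184
```

Emit:
servo_tool --pt "0 0.4 0 0.03 -1" --pt "0 0.8 0 0.06 -1" --pt "0 0.8 0 0.06 -1" --pt "0 0.8 0 0.06 -1"

```text
time: 12.78
ee_pos: [0.5039, 0.0646, 0.1263]
eef_rot: [[-0.997, 0.08, -0.0], [0.08, 0.997, -0.0], [0.0, -0.0, -1.0]]
ft_force: [0.1, -0.3, -2.3]
gripper_width: 0.0243
finger_force: 59.4
```

Emit:
servo_tool --pt "0 0.4 0 0 -1" --pt "0 0.8 0 0 -1" --pt "0 0.8 0 0 -1" --pt "0 0.8 0.1 0 -1" --pt "0 0.8 0.25 0 -1" --pt "0 0.8 0.25 0 -1"

```text
time: 13.52
ee_pos: [0.5127, 0.1828, 0.0867]
eef_rot: [[-0.997, 0.083, -0.003], [0.083, 0.997, -0.001], [0.003, -0.001, -1.0]]
ft_force: [-0.4, -0.1, -1.1]
gripper_width: 0.0242
finger_force: 59.6
```

```bash
python3 t.py B .036
```

```text
13.525 [0.5127 0.1828 0.0867] yaw -0.083 shares [0.046 0.033 0.338] turn -0.005 F [-0.4 -0.1 -1.1] 0.02423566425229975 59.64392066001892
```

Emit:
servo_tool --pt "0.045 0.035 0 0 -1" --pt "0.045 0.035 0.1 0 -1" --pt "0.045 0.035 0.2 0 -1" --pt "0.045 0.035 0.28 0 -1" --pt "0.045 0.035 0.32 0 -1" --pt "0.045 0.035 0.34 0 -1" --pt "0.045 0.035 0.34 0 -1" --pt "0.045 0.035 0.34 0 -1"

```text
time: 14.52
ee_pos: [0.5074, 0.1906, 0.0382]
eef_rot: [[-0.997, 0.081, 0.001], [0.081, 0.997, 0.0], [-0.001, 0.0, -1.0]]
ft_force: [1.5, 0.1, -0.8]
gripper_width: 0.0242
finger_force: 59.6
```

```bash
python3 t.py B .036
```

```text
14.525 [0.5074 0.1906 0.0382] yaw -0.081 shares [ 0.007 -0.016  0.014] turn -0.002 F [ 1.5  0.1 -0.8] 0.024163730239477467 59.64461624622345
```

Emit:
servo_tool --pt "0 -0.015 0.015 0 -1" --pt "0 -0.015 0.02 0 -1" --pt "0 -0.015 0.02 0 -1"

```text
time: 14.9
ee_pos: [0.5074, 0.1887, 0.0361]
eef_rot: [[-0.997, 0.08, 0.001], [0.08, 0.997, 0.001], [-0.001, 0.001, -1.0]]
ft_force: [-7.8, 2.7, 16.8]
gripper_width: 0.0246
finger_force: 61.8
```

Emit:
servo_tool --pt "0 0 0 0 0" --pt "0 0 0 0 1" --pt "0 0 0 0 1" --pt "0 0 0 0 1" --pt "0 0 -0.3 0 1" --pt "0 0 -0.6 0 1" --pt "0 0 -0.7 0 1" --pt "0 -0.3 -0.7 0 1" --pt "0 -0.7 -0.7 -0.1 1" --pt "0 -1 -0.7 -0.16 1"

```text
time: 16.15
ee_pos: [0.4942, 0.0371, 0.1391]
eef_rot: [[-0.999, -0.047, -0.001], [-0.047, 0.999, -0.0], [0.001, -0.0, -1.0]]
ft_force: [-0.2, 0.9, 0.1]
gripper_width: 0.0853
finger_force: 0.0
```

```bash
python3 t.py a .12
```

```text
16.15 [0.4942 0.0371 0.1391] yaw 0.047 shares [ 0.    -2.103  0.128] turn 0.002 F [-0.2  0.9  0.1] 0.08527256093143756 0.0
```

Emit:
servo_tool --pt "0 -1 0 0 1" --pt "0 -1 0 0 1" --pt "0 -1 0 0 1" --pt "0 -1 0 0 1"

```text
time: 16.65
ee_pos: [0.5013, -0.1125, 0.139]
eef_rot: [[-0.999, -0.042, -0.001], [-0.042, 0.999, 0.0], [0.001, 0.0, -1.0]]
ft_force: [0.1, 1.0, 0.4]
gripper_width: 0.0853
finger_force: 0.0
```

Emit:
servo_tool --pt "0 -1 0 0 1" --pt "0 -1 0 0 1" --pt "0 -1 0 0 1" --pt "0 -1 0 0 1" --pt "0 -1 0 0 1"

```text
time: 17.27
ee_pos: [0.5085, -0.2594, 0.1396]
eef_rot: [[-0.999, -0.046, -0.0], [-0.046, 0.999, 0.001], [0.0, 0.001, -1.0]]
ft_force: [-0.4, -1.0, -0.4]
gripper_width: 0.0851
finger_force: 0.0
```

```bash
python3 t.py a .022
```

```text
17.275 [ 0.5085 -0.2594  0.1396] yaw 0.046 shares [ 0.002 -0.125  0.784] turn 0.001 F [-0.4 -1.  -0.4] 0.08512300319063507 0.0
```

Emit:
servo_tool --pt "0 -0.13 0.2 0 1" --pt "0 -0.13 0.5 0 1" --pt "0 -0.13 0.7 0 1" --pt "0 -0.13 0.78 0 1" --pt "0 -0.13 0.78 0 -1" --pt "0 -0.13 0.78 0 -1" --pt "0 -0.13 0.78 0 -1" --pt "0 -0.13 0.78 0 -1" --pt "0 -0.13 0.78 0 -1" --pt "0 -0.13 0.78 0 -1" --force 60

```text
time: 18.52
ee_pos: [0.5097, -0.2805, 0.024]
eef_rot: [[-0.999, -0.045, 0.001], [-0.045, 0.999, -0.001], [-0.001, -0.001, -1.0]]
ft_force: [-0.7, 2.1, 7.6]
gripper_width: 0.0247
finger_force: 58.3
```

Emit:
servo_tool --pt "0 0 0 0 -1" --pt "0 0 -0.2 0 -1" --pt "0 0 -0.4 0 -1" --pt "0 0.1 -0.6 0 -1" --pt "0 0.3 -0.7 0.05 -1" --pt "0 0.6 -0.7 0.1 -1" --pt "0 1 -0.7 0.16 -1" --pt "0 1 -0.7 0.16 -1"

```text
time: 19.52
ee_pos: [0.5024, -0.1274, 0.1285]
eef_rot: [[-0.997, 0.078, 0.001], [0.078, 0.997, 0.0], [-0.001, 0.0, -1.0]]
ft_force: [0.4, 0.5, -0.3]
gripper_width: 0.024
finger_force: 59.2
```

```bash
python3 t.py A .12
```

```text
19.525 [ 0.5024 -0.1274  0.1285] yaw -0.078 shares [0.143 3.433 0.057] turn 0.001 F [ 0.4  0.5 -0.3] 0.02397360519255149 59.22454655170441
```

Roller a is held (offset TCP−origin 0.012). Four steps to cradle a at the far end.

Emit:
servo_tool --pt "0.04 0.4 0 0 -1" --pt "0.04 0.8 0 0 -1" --pt "0.04 1 0 0 -1" --pt "0.04 1 0 0 -1"

```text
time: 20.02
ee_pos: [0.5089, 0.0207, 0.1281]
eef_rot: [[-0.997, 0.078, 0.0], [0.078, 0.997, -0.0], [-0.0, -0.0, -1.0]]
ft_force: [-0.7, -0.9, -0.4]
gripper_width: 0.0242
finger_force: 59.4
```

Emit:
servo_tool --pt "0.04 0.4 0 0 -1" --pt "0.04 0.8 0 0 -1" --pt "0.04 1 0 0 -1" --pt "0.04 1 0 0 -1"

```text
time: 20.52
ee_pos: [0.5151, 0.1701, 0.1278]
eef_rot: [[-0.997, 0.079, 0.0], [0.079, 0.997, -0.0], [-0.0, -0.0, -1.0]]
ft_force: [0.0, -0.0, -1.3]
gripper_width: 0.0243
finger_force: 59.5
```

Emit:
servo_tool --pt "0.04 0.4 0 0 -1" --pt "0.04 0.8 0 0 -1" --pt "0.04 1 0 0 -1" --pt "0.04 1 0 0 -1" --pt "0.04 1 0 0 -1"

```text
time: 21.15
ee_pos: [0.5214, 0.3179, 0.1277]
eef_rot: [[-0.997, 0.082, -0.0], [0.082, 0.997, -0.001], [0.0, -0.001, -1.0]]
ft_force: [0.6, -0.3, -0.7]
gripper_width: 0.0245
finger_force: 59.6
```

```bash
python3 t.py A .07
```

```text
21.15 [0.5214 0.3179 0.1277] yaw -0.082 shares [0.041 0.463 0.384] turn -0.003 F [ 0.6 -0.3 -0.7] 0.02450087484948846 59.59096670150757
```

Emit:
servo_tool --pt "0.04 0.3 0 0 -1" --pt "0.04 0.46 0 0 -1" --pt "0.04 0.46 0.1 0 -1" --pt "0.04 0.46 0.22 0 -1" --pt "0.04 0.46 0.22 0 -1" --pt "0.04 0.46 0.22 0 -1"

```text
time: 21.9
ee_pos: [0.5207, 0.3881, 0.095]
eef_rot: [[-0.997, 0.081, 0.0], [0.081, 0.997, -0.0], [-0.0, -0.0, -1.0]]
ft_force: [0.3, 0.2, 0.0]
gripper_width: 0.0238
finger_force: 59.6
```

```bash
python3 t.py A .038; python3 - <<'E'
from rect import *
im,m=snap('wrist','w6.png')
E
```

```text
21.9 [0.5207 0.3881 0.095 ] yaw -0.081 shares [-0.002 -0.003  0.38 ] turn -0.003 F [0.3 0.2 0. ] 0.023835347336569092 59.617576003074646
```

View pics/w6.png

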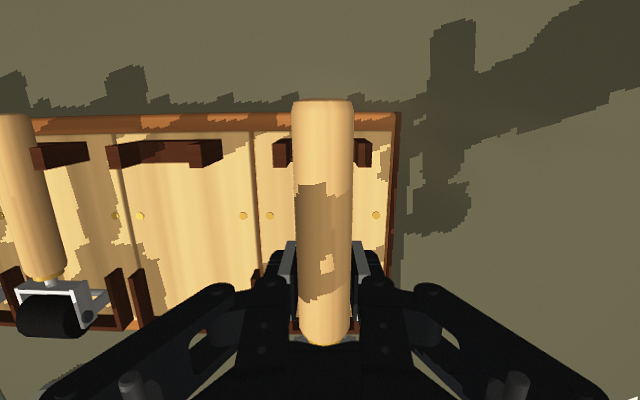

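Handle a (col 323) is centred over its notch (273 to 372); b sits in its bay at left. Lower.

Emit:
servo_tool --pt "0 0 0.12 0 -1" --pt "0 0 0.24 0 -1" --pt "0 0 0.33 0 -1" --pt "0 0 0.36 0 -1" --pt "0 0 0.38 0 -1" --pt "0 0 0.385 0 -1" --pt "0 0 0.385 0 -1"

```text
time: 22.82
ee_pos: [0.5206, 0.389, 0.038]
eef_rot: [[-0.997, 0.08, 0.001], [0.08, 0.997, 0.0], [-0.001, 0.001, -1.0]]
ft_force: [-3.5, -1.7, 5.3]
gripper_width: 0.0245
finger_force: 60.4
```

```bash
python3 t.py A .038
```

```text
22.825 [0.5206 0.389  0.038 ] yaw -0.081 shares [-0.003 -0.009  0.   ] turn -0.002 F [-3.5 -1.7  5.3] 0.024513666037969346 60.42586863040924
```

Emit:
servo_tool --pt "0 0 0 0 0" --pt "0 0 0 0 1" --pt "0 0 0 0 1" --pt "0 0 0 0 1" --pt "0 0 -0.3 0 1" --pt "0 0 -0.6 0 1" --pt "0 0 -0.7 0 1" --pt "0 -0.3 -0.7 0 1" --pt "0 -0.7 -0.7 -0.1 1" --pt "0 -1 -0.7 -0.16 1"

```text
time: 24.08
ee_pos: [0.5077, 0.2374, 0.1414]
eef_rot: [[-0.999, -0.047, -0.001], [-0.047, 0.999, -0.001], [0.001, -0.0, -1.0]]
ft_force: [0.6, 0.7, 0.3]
gripper_width: 0.0856
finger_force: 0.0
```

Emit:
servo_tool --pt "0 -0.4 0 0 1" --pt "0 -0.8 0 0 1" --pt "0 -1 0 0 1" --pt "0 -1 0 0 1"

```text
time: 24.58
ee_pos: [0.515, 0.0875, 0.1416]
eef_rot: [[-0.999, -0.042, -0.001], [-0.042, 0.999, -0.0], [0.001, -0.0, -1.0]]
ft_force: [-0.3, -0.5, -0.8]
gripper_width: 0.0856
finger_force: 0.0
```

Emit:
servo_tool --pt "0 -0.4 0 0 1" --pt "0 -0.8 0 0 1" --pt "0 -1 0 0 1" --pt "0 -1 0 0 1"

```text
time: 25.08
ee_pos: [0.5219, -0.0615, 0.1416]
eef_rot: [[-0.999, -0.043, -0.001], [-0.043, 0.999, 0.0], [0.001, 0.0, -1.0]]
ft_force: [-0.2, 0.1, 0.0]
gripper_width: 0.0856
finger_force: 0.0
```

Emit:
servo_tool --pt "0 -0.4 0 0 1" --pt "0 -0.8 0 0 1" --pt "0 -1 0 0 1" --pt "0 -1 0 0 1"

```text
time: 25.58
ee_pos: [0.5288, -0.2107, 0.1414]
eef_rot: [[-0.999, -0.044, -0.001], [-0.044, 0.999, 0.0], [0.001, 0.0, -1.0]]
ft_force: [0.5, 0.1, -0.4]
gripper_width: 0.0855
finger_force: 0.0
```

```bash
python3 t.py d .12
```

```text
25.575 [ 0.5288 -0.2107  0.1414] yaw 0.044 shares [ 0.146 -1.052  0.143] turn -0.002 F [ 0.5  0.1 -0.4] 0.08551762349445313 0.0
```

Emit:
servo_tool --pt "0.15 -0.4 0 0 1" --pt "0.15 -0.8 0.1 0 1" --pt "0.15 -1 0.14 0 1" --pt "0.15 -1 0.14 0 1" --pt "0.15 -1 0.14 0 1"

```text
time: 26.2
ee_pos: [0.5135, -0.3593, 0.121]
eef_rot: [[-0.999, -0.046, -0.0], [-0.046, 0.999, 0.001], [0.0, 0.001, -1.0]]
ft_force: [0.2, 0.5, 0.2]
gripper_width: 0.0858
finger_force: 0.0
```

```bash
python3 t.py d .023; python3 - <<'E'
from rect import *
im,m=snap('wrist','w7.png')
E
```

```text
26.2 [ 0.5135 -0.3593  0.121 ] yaw 0.046 shares [ 0.001 -0.067  0.654] turn 0.002 F [0.2 0.5 0.2] 0.0857968757238069 0.0
```

View pics/w7.png

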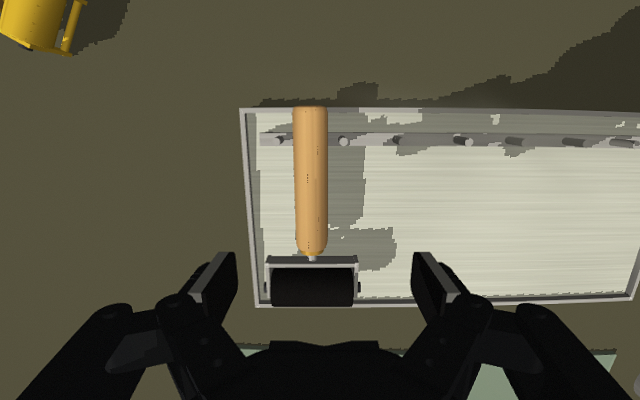

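Handle d at col 311 is about 10 mm left of the pads' middle (324), agreeing with the computed −0.07. Grip it.

Emit:
servo_tool --pt "0 -0.07 0.1 0 1" --pt "0 -0.07 0.4 0 1" --pt "0 -0.07 0.6 0 1" --pt "0 -0.07 0.65 0 1" --pt "0 -0.07 0.65 0 -1" --pt "0 -0.07 0.65 0 -1" --pt "0 -0.07 0.65 0 -1" --pt "0 -0.07 0.65 0 -1" --pt "0 -0.07 0.65 0 -1" --pt "0 -0.07 0.65 0 -1" --force 60

```text
time: 27.5
ee_pos: [0.5137, -0.3719, 0.0248]
eef_rot: [[-0.999, -0.045, 0.001], [-0.045, 0.999, -0.001], [-0.001, -0.001, -1.0]]
ft_force: [-0.8, 1.9, 7.3]
gripper_width: 0.0242
finger_force: 58.3
```

Emit:
servo_tool --pt "0 0 0 0 -1" --pt "0 0 -0.2 0 -1" --pt "0 0 -0.4 0 -1" --pt "0 0.1 -0.6 0 -1" --pt "0 0.3 -0.7 0.05 -1" --pt "0 0.6 -0.7 0.1 -1" --pt "0 1 -0.7 0.16 -1" --pt "0 1 -0.7 0.16 -1"

```text
time: 28.5
ee_pos: [0.5065, -0.2186, 0.1293]
eef_rot: [[-0.997, 0.078, 0.001], [0.078, 0.997, 0.0], [-0.001, 0.0, -1.0]]
ft_force: [-0.6, -0.5, -0.2]
gripper_width: 0.0246
finger_force: 59.2
```

```bash
python3 t.py D .12
```

```text
28.5 [ 0.5065 -0.2186  0.1293] yaw -0.078 shares [0.217 3.369 0.062] turn 0.001 F [-0.6 -0.5 -0.2] 0.024574743877613447 59.17430520057678
```

Emit:
servo_tool --pt "0.06 0.4 0 0 -1" --pt "0.06 0.8 0 0 -1" --pt "0.06 1 0 0 -1" --pt "0.06 1 0 0 -1"

```text
time: 29.0
ee_pos: [0.51, -0.0702, 0.129]
eef_rot: [[-0.997, 0.078, 0.001], [0.078, 0.997, -0.0], [-0.001, -0.0, -1.0]]
ft_force: [0.1, -0.4, -1.7]
gripper_width: 0.024
finger_force: 59.4
```

Emit:
servo_tool --pt "0.06 0.4 0 0 -1" --pt "0.06 0.8 0 0 -1" --pt "0.06 1 0 0 -1" --pt "0.06 1 0 0 -1"

```text
time: 29.5
ee_pos: [0.5132, 0.0794, 0.1287]
eef_rot: [[-0.997, 0.079, 0.0], [0.079, 0.997, -0.0], [-0.0, -0.0, -1.0]]
ft_force: [0.5, 0.2, -0.9]
gripper_width: 0.0243
finger_force: 59.5
```

Emit:
servo_tool --pt "0.06 0.4 0 0 -1" --pt "0.06 0.8 0 0 -1" --pt "0.06 1 0 0 -1" --pt "0.06 1 0 0 -1" --pt "0.06 1 0 0 -1"

```text
time: 30.12
ee_pos: [0.5164, 0.2274, 0.1284]
eef_rot: [[-0.997, 0.082, -0.0], [0.082, 0.997, -0.001], [0.0, -0.001, -1.0]]
ft_force: [0.5, -1.0, -1.1]
gripper_width: 0.0242
finger_force: 59.7
```

```bash
python3 t.py D .095
```

```text
30.125 [0.5164 0.2274 0.1284] yaw -0.082 shares [0.052 0.399 0.223] turn -0.003 F [ 0.5 -1.  -1.1] 0.02416117561776563 59.66459512710571
```

Emit:
servo_tool --pt "0.05 0.3 0 0 -1" --pt "0.05 0.4 0 0 -1" --pt "0.05 0.4 0.1 0 -1" --pt "0.05 0.4 0.22 0 -1" --pt "0.05 0.4 0.22 0 -1" --pt "0.05 0.4 0.22 0 -1"

```text
time: 30.88
ee_pos: [0.5135, 0.2888, 0.0956]
eef_rot: [[-0.997, 0.081, -0.0], [0.081, 0.997, -0.0], [0.0, -0.0, -1.0]]
ft_force: [-0.6, 1.2, -1.6]
gripper_width: 0.0243
finger_force: 59.7
```

```bash
python3 t.py D .0385
```

```text
30.875 [0.5135 0.2888 0.0956] yaw -0.081 shares [-0.001 -0.007  0.381] turn -0.003 F [-0.6  1.2 -1.6] 0.024304982793008398 59.66405153274536
```

Emit:
servo_tool --pt "0 0 0.12 0 -1" --pt "0 0 0.24 0 -1" --pt "0 0 0.33 0 -1" --pt "0 0 0.36 0 -1" --pt "0 0 0.38 0 -1" --pt "0 0 0.385 0 -1" --pt "0 0 0.385 0 -1"

```text
time: 31.75
ee_pos: [0.5134, 0.2895, 0.0388]
eef_rot: [[-0.997, 0.08, 0.001], [0.08, 0.997, 0.0], [-0.001, 0.0, -1.0]]
ft_force: [-4.4, -1.5, 7.1]
gripper_width: 0.0245
finger_force: 60.7
```

```bash
python3 t.py D .038
```

```text
31.75 [0.5134 0.2895 0.0388] yaw -0.081 shares [-0.001 -0.012  0.005] turn -0.002 F [-4.4 -1.5  7.1] 0.02448511680669133 60.70954084396362
```

Contact felt; release, rise clear and look at all four.

Emit:
servo_tool --pt "0 0 0 0 0" --pt "0 0 0 0 1" --pt "0 0 0 0 1" --pt "0 0 0 0 1" --pt "0 0 -0.3 0 1" --pt "0 0 -0.6 0 1" --pt "0 0 -1 0 1" --pt "0 0 -1 0 1" --pt "0 0 -1 0 1" --pt "0 0 -1 0 1"

```text
time: 33.0
ee_pos: [0.5129, 0.2891, 0.1864]
eef_rot: [[-0.997, 0.081, -0.002], [0.081, 0.997, -0.001], [0.002, -0.001, -1.0]]
ft_force: [0.4, 0.9, -0.5]
gripper_width: 0.0853
finger_force: 0.0
```

Emit:
servo_tool --pt "0 -0.3 -0.4 0 1" --pt "0 -0.3 -0.6 0 1" --pt "0 -0.3 -0.6 0 1" --pt "0 -0.3 -0.6 0 1" --pt "0 -0.3 -0.6 0 1" --pt "0 -0.3 -0.6 0 1"

```text
time: 33.75
ee_pos: [0.5095, 0.2446, 0.2768]
eef_rot: [[-0.997, 0.08, -0.001], [0.08, 0.997, -0.001], [0.001, -0.001, -1.0]]
ft_force: [-0.1, 0.1, 1.0]
gripper_width: 0.0855
finger_force: 0.0
```

```bash
python3 - <<'E'
from rect import *
im,m=snap('wrist','w8.png')
a=rect(im,m,.40,.66,.0,.46,.056,1.7)
cv2.imwrite('pics/r8.png',a)
E
```

```text
(no output)
```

View pics/r8.png

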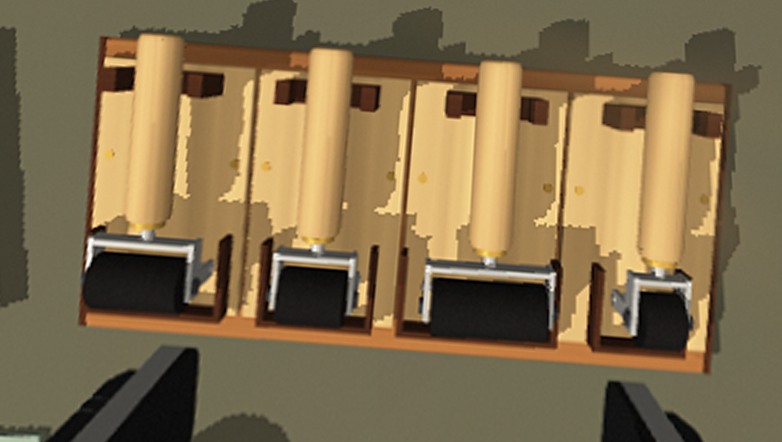

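The rectified view shows all four handles in their notches (cols 155, 325, 495, 668) and the barrels in bays of fitting width (c, b, d, a). The front ends of the handles agree with the cradle origins to a few mm. Handing in.

```bash
python3 -c "
from h import *
print(order.sign_off(), monitor.get_state()['time'])"
```

```text
the job is handed in; nothing more can be done
the job is handed in; nothing more can be done
```

All four rollers are in the cradles made for their widths, and the job was handed in at about 34 s; the final picture looked right, but the judge's verdict was not shown.

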